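# Stir the deburring pellets

## Task

Lift the stirring rod out of the tool rack, put its foot right down among the pellets beside the handle of the steel dish, and stir one full turn anticlockwise (seen from above), midway between the middle and the wall, back to the handle. Keep the pellets in the dish, then hang the rod upright in the hole it came from and let go.

Things in the scene. Friction and masses are not known exactly. Their poses are not given: they have to be found in the camera images.
- stirrer: Stirring rod hanging upright in a rack hole, round, 136 mm long. From its lower end: wooden foot 16 mm in diameter, 30 mm long; steel shank 10 mm; steel collar 46 mm in diameter at 80 to 86 mm; straight round wooden handle 16 mm in diameter at 86 to 136 mm (grip this from above). Origin: centre of the lower end, 20 mm above the desk while hanging; z up along the rod.
- rack: Fixed aluminium plate, 250 x 80 mm, top 100 mm above its origin (on the desk, centre); along its y a row of three 34 mm holes at -75, 0, 75 mm. y is within 18 degrees of the world's. Collars only rest on it: rods have 12 mm play. Besides the rod hang a brush (onion-shaped handle) and a scraper (flat handle), tops 132 mm above the desk; fingers before and behind the row clear them.
- dish: Fixed round straight-walled steel dish, the one with loop handle and pellets: outside diameter 148 mm, 50 mm high, inside radius 70 mm, inner floor 5 mm above the origin (centre of the underside). Its x points to the handle, a level loop to 128 mm from the middle. Eight pellets lie in it; 35 mm from the middle towards the handle is free floor for the foot, 10 mm to spare all round.
- pellet: One of eight alike white ceramic pellets in the dish: rounded disc 22 mm in diameter, 16 mm high, 14 g, smooth. This one starts opposite the handle, 36 mm from the dish's middle, 156 degrees anticlockwise from the handle. Origin: centre of its underside as it lies at the start.

How it is judged (in metres and radians):
On the way, in this order (a step that is already met when the one before it is completed fails the run):
1. the stirrer is lifted clear out of the rack (height (world z) of stirrer above 0.11 m), for 0.1 s.
2. the foot of the stirrer is down among the pellets on the handle side of the dish (z of stirrer in the frame of dish below 0.017 m and x of stirrer in the frame of dish between 0.022 and 0.066 m and y of stirrer in the frame of dish between -0.022 and 0.022 m), for 0.02 s.
3. still down, it has come a quarter turn anticlockwise (dish +y side) (z of stirrer in the frame of dish below 0.017 m and y of stirrer in the frame of dish between 0.022 and 0.066 m and x of stirrer in the frame of dish between -0.022 and 0.022 m), for 0.02 s.
4. still down, it has come half a turn (opposite the handle) (z of stirrer in the frame of dish below 0.017 m and x of stirrer in the frame of dish between -0.066 and -0.022 m and y of stirrer in the frame of dish between -0.022 and 0.022 m), for 0.02 s.
5. still down, it has come three quarters of a turn (dish -y side) (z of stirrer in the frame of dish below 0.017 m and y of stirrer in the frame of dish between -0.066 and -0.022 m and x of stirrer in the frame of dish between -0.022 and 0.022 m), for 0.02 s.
6. still down, it is back at the handle side (all of step 2), for 0.02 s.
At the end, for the whole second after the job is handed in: The stirrer hangs released and at rest in its rack hole, within 20 mm of its start and 10 degrees of upright; the listed pellet is in the dish, over 5 mm from its start. At each side the foot was within 12 mm of the floor and 22 to 66 mm from the middle (22 mm sideways) (distance of stirrer from where it was at the start of the episode below 0.02 m and angle between stirrer's own z axis and vertical below 0.1745 rad and linear speed of stirrer below 0.02 m/s and distance of pellet from where it was at the start of the episode above 0.005 m and horizontal distance between pellet and dish below 0.07 m and height (world z) of pellet below 0.05 m); the robot touches nothing.
It fails at once if a pellet is lifted or thrown out of the dish (horizontal distance between pellet and dish above 0.085 m).
It also fails if it takes over 61 s, if anything falls off the work surface, if the arm or the gripper's body presses on something with over 40 N, if the wrist force passes 120 N, or if a joint passes its speed limit or range.

## Robot

A 6-joint arm with a two-finger parallel gripper is mounted at the origin on the work surface. World frame = base frame: x ahead of the robot, y to its left, z up, the work surface at z = 0. Lengths are in mm, angles in degrees, forces in N, time in s.
With the tool pointing down it reaches from about 300 to 850 mm from the base axis. Payload 4.2 kg.
Tool frame: the origin (TCP) lies at the very end of the fingers, on their centre line; the grasp point (between the pads) lies 19 mm behind it; z points along the fingers, y is the direction in which the jaws open and shut (so a half turn about z gives the same grasp; the last joint's range is limited). The gripper opens to 91 mm and grips with 3 to 60 N. Pads are 32 mm wide; open, the fingers measure 118 mm over their backs; the gripper's body (76 mm by 178 mm) begins 60 mm behind the grasp point.
Start: joints at [72.823, 18.312, 89.639, -0, 72.044, -1.146], TCP at [158.797, 552.657, 190.376] pointing down, gripper open.
Joint ranges: [-177.97, 177.97], [-48.28, 115.42], [12.27, 149.76], [-77.06, 257.06], [2.81, 150.46], [-146.56, 146.56]. Speed limits (degrees/s): [147.25, 147.25, 180, 180, 180, 180].

## Interface

Orientations are given as [roll, pitch, yaw] about the fixed x, y, z axes, in that order (R = Rz(yaw) Ry(pitch) Rx(roll)).
In Python, from workcell import telemetry, grab_frame, job gives the robot as it stands.
- The arm moves only by the tool drive_tool, never from a script. Its argument "moves" is a list of rows, each an object of numbers: "claw": the closure, from -1 (fully open) to 1 (shut); "dx", "dy", "dz": the shift along the tool's x, y, z in units of 20 mm (1.0 is 20 mm); "yaw": the turn about the tool's z in units of 0.15 rad (1.0 is 0.15 rad). In form: [{"claw": .., "dx": .., "dy": .., "dz": .., "yaw": ..}, ...]. A call has 1 to 5 rows; each row shifts and turns the pose as measured when the row begins, along the tool's axes as they then stand; what a row does not reach is not made up. A row lasts 1/8 s, in which the tool goes at most 62.5 mm and 10.7 degrees, less where a joint would pass 70% of its speed; a pose out of reach is approached as far as the arm can. A call with a number of a shift or a turn outside -1 to 1 is refused whole. A call with a gripper value outside its range is refused whole. The fingers move at their own pace and stop on an object; "grip_force" is the grip in N (left out, the last holds). Time passes only in rows, so rows that do not move let the fingers close. It gives the time, the measured TCP pose, the force and the opening at its end, in the units of the state.
- telemetry.state(): the state, without advancing time (a new reading comes with each control period).
- grab_frame(name): name is "scene" or "top" or "wrist"; returns a dict with "color" (400x640x3 uint8, blue, green, red), "vertical_fov" (degrees; the focal length in pixels is half the picture's height over the tangent of half this angle, whatever the lens; pixels are square), "cx", "cy" (the principal point, pixels), "pose" (4x4, takes a point from camera to world coordinates). Camera axes: x right, y down, z forward; pixel columns grow to the right and rows downward; lengths in mm; the calibration is good to about 2 mm. A picture is of the moment at which its call begins. There is no depth.
- job.job_done(): hands the job in, once; it reports no verdict.
The state is a dict: "time_s": time; "qpos": joint angles; "qvel": joint speeds; "effort": joint torques, N m; "ee_pos": TCP position; "ee_rot": TCP orientation; "force": force on the tool from outside, world axes, zero at the start; "torque": the same for the moment, N m; "gripper_width": finger opening in mm.
Only numpy, scipy, OpenCV 4.12 (cv2) and the standard library are available. Lean on these libraries where they do the work, as an engineer would, in place of code of your own. Each camera call takes 0.05 s, during which the arm holds its last target.

## Working session

There is one attempt and no reset: what is moved stays moved. The work goes in short steps, Python scripts to look and compute and a tool call to move; the robot and the scene stay as the last step left them, time stands still between calls to the robot, and variables do not carry over. Pictures are saved under pics/ and viewed, and the job is handed in when it is done.

Besides the shell and the picture viewer there is one more tool, called in YAML: its name, and indented under it one key for each argument. drive_tool: Moves the arm, as the interface text tells. Its arguments: {"type":"object","properties":{"moves":{"type":"array"},"grip_force":{"type":"number"}},"required":["moves"]}

```bash
mkdir -p pics; ls; python3 - <<'E'
from workcell import telemetry, grab_frame
import cv2,numpy as np
print(telemetry.state())
for n in ["scene","top","wrist"]:
    f=grab_frame(n); cv2.imwrite(f"pics/{n}0.png",f["color"]); print(n,f["vertical_fov"],f["cx"],f["cy"],np.round(f["pose"],3).tolist())
    np.savez(f"pics/{n}0.npz",**f)
E
```

```text
pics
{'time_s': 0.0, 'qpos': array([ 7.28208467e+01,  1.83511632e+01,  8.97087225e+01,  3.22468043e-04,
        7.20438210e+01, -1.14578710e+00]), 'qvel': array([ 0.07440484, -0.00583261, -0.00589253,  0.05799   ,  0.05707762,
        0.13786294]), 'effort': array([-1.02901853e-03, -4.12441242e+01, -2.31963587e+01,  7.23328209e-02,
        4.58930223e-02, -1.67340440e-04]), 'ee_pos': array([158.64131785, 552.0901501 , 189.50942572]), 'ee_rot': array([-1.79896320e+02, -2.38028043e-03,  1.63966532e+02]), 'force': array([-0.33192551, -0.2642622 ,  0.54164594]), 'torque': array([-0.01542669, -0.02808219,  0.06101529]), 'gripper_width': 91.32523089851131}
scene 50.39479405033407 320.0165336203341 201.30292887450568 [[-0.257, 0.507, -0.823, 1124.262], [0.966, 0.126, -0.225, 127.182], [-0.011, -0.853, -0.522, 416.825], [0.0, 0.0, 0.0, 1.0]]
top 46.284784219946964 315.06771344614475 197.03874863348105 [[-0.004, -0.996, 0.085, 444.492], [-1.0, 0.005, 0.004, -16.985], [-0.005, -0.085, -0.996, 967.538], [0.0, 0.0, 0.0, 1.0]]
wrist 63.964482383273875 319.3572306919996 198.73901078478215 [[0.276, 0.935, 0.223, 95.908], [0.961, -0.268, -0.066, 569.352], [-0.002, 0.233, -0.972, 384.406], [0.0, 0.0, 0.0, 1.0]]
```

View pics/scene0.png

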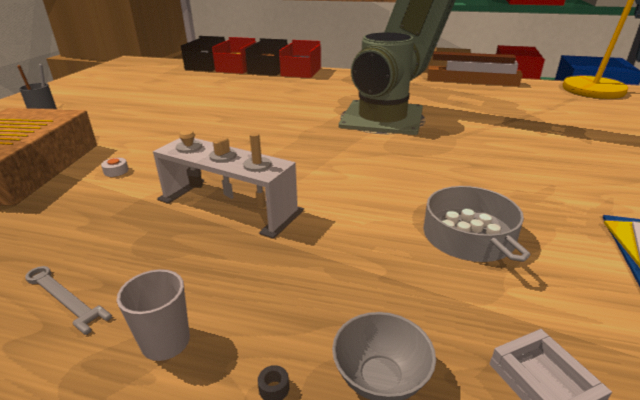

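View pics/top0.png

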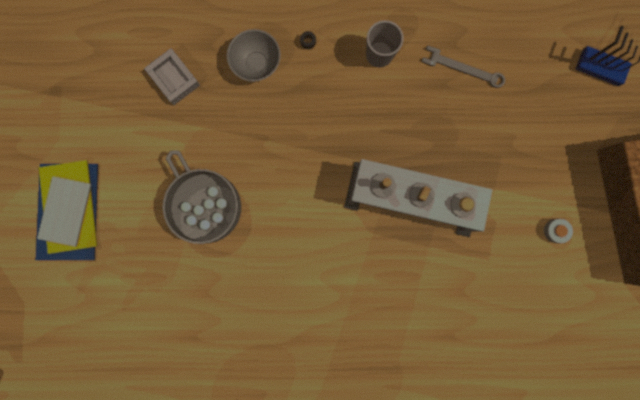

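View pics/wrist0.png

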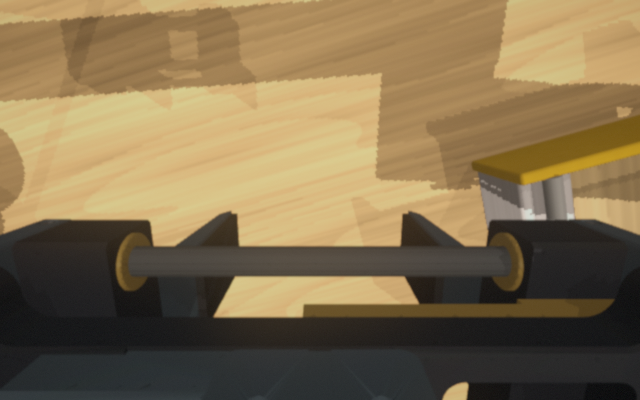

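```bash
cat > h.py <<'E'
import numpy as np,cv2
def load(n): return dict(np.load(f"pics/{n}.npz"))
def ray(f,u,v):
    F=200/np.tan(np.radians(float(f["vertical_fov"]))/2)
    P=np.array(f["pose"]);d=P[:3,:3]@np.array([(u-f["cx"])/F,(v-f["cy"])/F,1]);return P[:3,3],d/np.linalg.norm(d)
def plane(f,u,v,z):
    o,d=ray(f,u,v);return o+d*(z-o[2])/d[2]
def proj(f,p):
    F=200/np.tan(np.radians(float(f["vertical_fov"]))/2)
    P=np.array(f["pose"]);c=P[:3,:3].T@(np.array(p)-P[:3,3]);return c[:2]/c[2]*F+np.array([f["cx"],f["cy"]])
def tri(f,a,g,b):
    o1,d1=ray(f,*a);o2,d2=ray(g,*b)
    A=np.stack([d1,-d2],1);s=np.linalg.lstsq(A,o2-o1,rcond=None)[0]
    p,q=o1+s[0]*d1,o2+s[1]*d2;return (p+q)/2,np.linalg.norm(p-q)
def bright(i): return cv2.convertScaleAbs(i,alpha=1.8)
E
python3 - <<'E'
from h import *
t=load("top0");s=load("scene0")
a=cv2.resize(bright(t["color"][145:245,345:505]),None,fx=4,fy=4,interpolation=2)
b=cv2.resize(bright(t["color"][145:250,150:250]),None,fx=5,fy=5,interpolation=2)
cv2.imwrite("pics/a.png",a);cv2.imwrite("pics/b.png",b)
c=cv2.resize(s["color"][120:240,145:305],None,fx=5,fy=5,interpolation=2);cv2.imwrite("pics/c.png",c)
d=cv2.resize(s["color"][180:270,415:535],None,fx=6,fy=6,interpolation=2);cv2.imwrite("pics/d.png",d)
E
```

```text
(no output)
```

View pics/a.png

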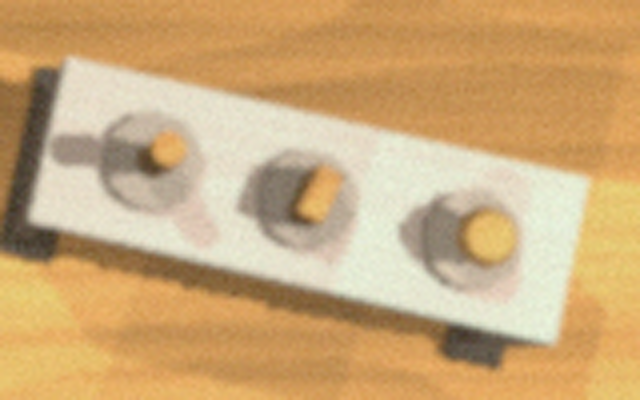

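View pics/b.png

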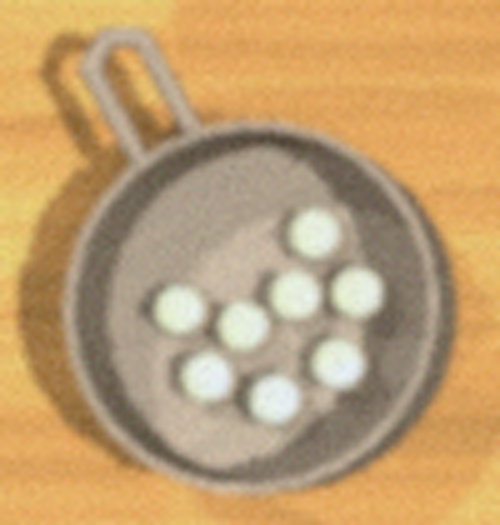

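View pics/c.png

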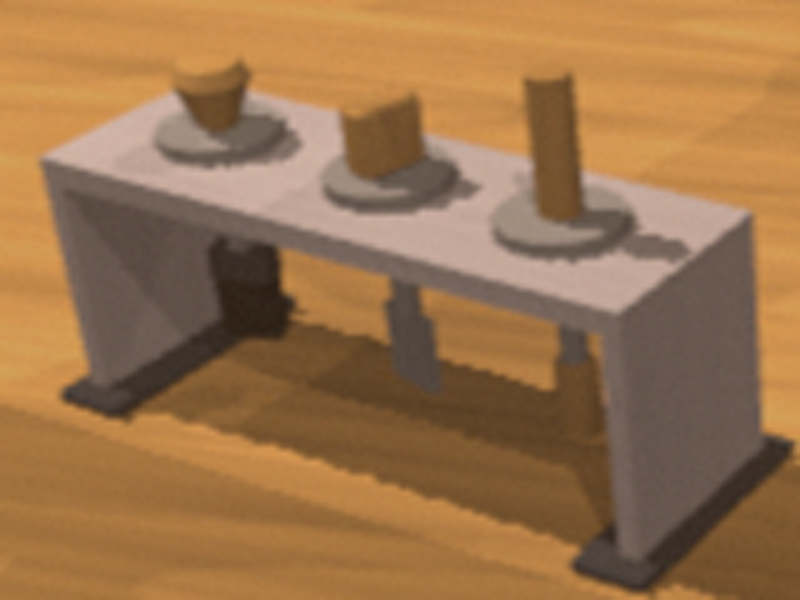

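View pics/d.png

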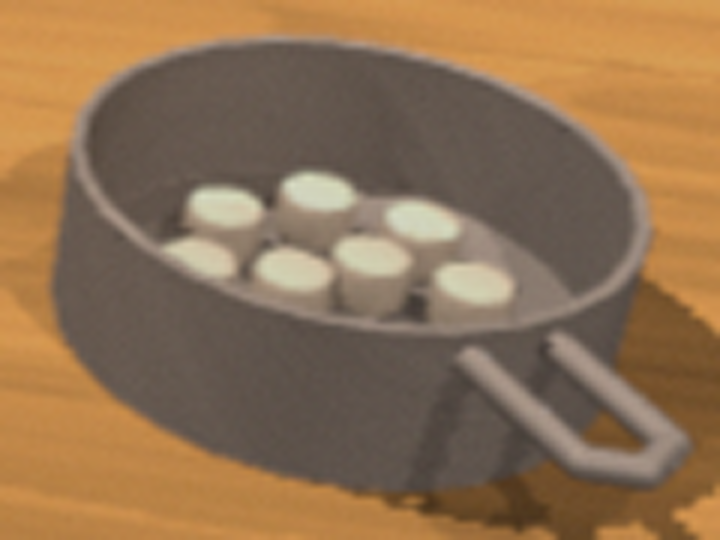

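```bash
python3 - <<'E'
from h import *
t=load("top0");s=load("scene0")
def ca(x,y): return ((x+.5)/4-.5+345,(y+.5)/4-.5+145)
def cb(x,y): return ((x+.5)/5-.5+150,(y+.5)/5-.5+145)
def cc(x,y): return ((x+.5)/5-.5+145,(y+.5)/5-.5+120)
def cd(x,y): return ((x+.5)/6-.5+415,(y+.5)/6-.5+180)
np.set_printoptions(precision=1,suppress=True)
C=[plane(t,*ca(*p),100) for p in [(68,57),(590,178),(555,345),(28,222)]]
for c in C: print("rack",c)
C=np.array(C);cen=C.mean(0);e=C[0]+C[3]-C[1]-C[2];print(cen,np.degrees(np.arctan2(e[1],e[0])))
yd=e[:2]/np.linalg.norm(e[:2]);print("hole",cen[:2]+75*yd)
# rod
print("rod top",plane(t,*ca(168,150),156),"collar",plane(t,*ca(152,160),106))
print("scene rod top",plane(s,*cc(549,72),156),"collar",plane(s,*cc(563,217),106), tri(t,ca(168,150),s,cc(549,72)))
# scene rack corners near
for p in [(42,160),(620,318),(752,213),(165,92)]: print("rack scene",plane(s,*cc(*p),100))
# dish rim
for nm,f,pts in [("top",t,[cb(*p) for p in [(66,310),(440,310),(253,124),(255,489),(120,180),(385,180),(120,440),(390,440)]]),("scene",s,[cd(*p) for p in [(66,150),(300,39),(650,235),(400,332),(160,250),(500,75),(600,150)]])]:
    P=np.array([plane(f,*p,50)[:2] for p in pts]);(x,y),r=cv2.minEnclosingCircle(P.astype(np.float32))
    A=np.c_[2*P,np.ones(len(P))];q=np.linalg.lstsq(A,(P**2).sum(1),rcond=None)[0];print(nm,q[:2],np.sqrt(q[2]+q[:2]@q[:2]),np.linalg.norm(P-q[:2],axis=1))
# handle tip
print("handle tip", plane(t,*cb(118,32),40),plane(t,*cb(165,145),40), [tri(t,cb(*a),s,cd(*b)) for a,b in [((118,40),(640,460))]])
h=t["color"][145:250,150:250];m=cv2.inRange(cv2.resize(bright(h),None,fx=5,fy=5,interpolation=2),(185,190,190),(255,255,255))
n,l,st,ce=cv2.connectedComponentsWithStats(m)
for i in range(1,n):
    if st[i,4]>600: print(st[i,4],ce[i],plane(t,*cb(*ce[i]),21))
E
```

```text
rack [ 589.5 -100.8  100. ]
rack [ 531.4 -342.7  100. ]
rack [ 454.  -323.7  100. ]
rack [512.1 -81.2 100. ]
[ 521.8 -212.1  100. ] 76.51604224652284
hole [ 539.3 -139.2]
rod top [ 538.9 -138.4  156. ] collar [ 540.1 -138.4  106. ]
scene rod top [ 540.7 -139.1  156. ] collar [ 543.1 -138.   106. ] (array([ 539.2, -139.1,  155.3]), np.float64(1.1838319405987074))
rack scene [ 533.3 -341.4  100. ]
rack scene [593.  -99.5 100. ]
rack scene [514.  -82.3 100. ]
rack scene [ 467.9 -331.4  100. ]
top [505.5 212.8] 73.15659315870187 [73.8 73.5 72.9 71.  73.9 71.8 72.9 75.3]
scene [507.4 212.5] 72.7467984250143 [74.6 71.3 73.6 73.8 70.5 75.3 70.1]
handle tip [617.4 271.6  40. ] [571.6 251.8  40. ] [(array([613.3, 270.9,  45.7]), np.float64(2.2017952249957013))]
1542 [315.9 232.9] [537.8 195.1  21. ]
1585 [296.2 294.2] [512.9 202.8  21. ]
1506 [357.9 291.8] [513.7 177.7  21. ]
1482 [181.1 308.7] [507.2 249.4  21. ]
1565 [244.1 325.1] [500.4 223.7  21. ]
1695 [338.9 363.6] [484.6 185.   21. ]
1643 [208.7 376.5] [479.6 237.7  21. ]
1714 [275.8 398.8] [470.5 210.4  21. ]
```

drive_tool:
  moves:
    - {"claw":-1,"dx":-1,"dy":0,"dz":0,"yaw":0.23}
    - {"claw":-1,"dx":-1,"dy":0,"dz":0,"yaw":0.23}
    - {"claw":-1,"dx":-1,"dy":0,"dz":0,"yaw":0.23}
    - {"claw":-1,"dx":-1,"dy":0,"dz":0,"yaw":0.23}
    - {"claw":-1,"dx":-1,"dy":0,"dz":0,"yaw":0.23}
  grip_force: 50

```text
time_s: 0.78
ee_pos: [259.5, 514.6, 189.2]
ee_rot: [-179.9, 0.1, 153.4]
force: [-0.0, 1.0, 0.5]
gripper_width: 91.3
```

drive_tool:
  moves:
    - {"claw":-1,"dx":-1,"dy":0,"dz":0,"yaw":0.23}
    - {"claw":-1,"dx":-1,"dy":0,"dz":0,"yaw":0.23}
    - {"claw":-1,"dx":-1,"dy":0,"dz":0,"yaw":0.23}
    - {"claw":-1,"dx":-1,"dy":0,"dz":0,"yaw":0.23}
    - {"claw":-1,"dx":-1,"dy":0,"dz":0,"yaw":0.23}

```text
time_s: 1.4
ee_pos: [354.8, 457.3, 189.4]
ee_rot: [-179.9, 0.2, 142.5]
force: [-0.7, -1.2, -0.3]
gripper_width: 91.2
```

drive_tool:
  moves:
    - {"claw":-1,"dx":-1,"dy":0,"dz":0,"yaw":0.23}
    - {"claw":-1,"dx":-1,"dy":0,"dz":0,"yaw":0.23}
    - {"claw":-1,"dx":-1,"dy":0,"dz":0,"yaw":0.23}
    - {"claw":-1,"dx":-1,"dy":0,"dz":0,"yaw":0.23}
    - {"claw":-1,"dx":-1,"dy":0,"dz":0,"yaw":0.23}

```text
time_s: 2.02
ee_pos: [437.4, 382.9, 189.9]
ee_rot: [-180.0, 0.3, 131.5]
force: [0.4, 0.2, 0.3]
gripper_width: 91.0
```

drive_tool:
  moves:
    - {"claw":-1,"dx":-1,"dy":0,"dz":0,"yaw":0.23}
    - {"claw":-1,"dx":-1,"dy":0,"dz":0,"yaw":0.23}
    - {"claw":-1,"dx":-1,"dy":0,"dz":0,"yaw":0.23}
    - {"claw":-1,"dx":-1,"dy":0,"dz":0,"yaw":0.23}
    - {"claw":-1,"dx":-1,"dy":0,"dz":0,"yaw":0.23}

```text
time_s: 2.65
ee_pos: [504.4, 294.0, 190.4]
ee_rot: [180.0, 0.3, 120.6]
force: [0.3, -0.1, -0.0]
gripper_width: 91.0
```

drive_tool:
  moves:
    - {"claw":-1,"dx":-1,"dy":0,"dz":0,"yaw":0.23}
    - {"claw":-1,"dx":-1,"dy":0,"dz":0,"yaw":0.23}
    - {"claw":-1,"dx":-1,"dy":0,"dz":0,"yaw":0.23}
    - {"claw":-1,"dx":-1,"dy":0,"dz":0,"yaw":0.23}
    - {"claw":-1,"dx":-1,"dy":0,"dz":0,"yaw":0.23}

```text
time_s: 3.28
ee_pos: [553.4, 194.1, 191.0]
ee_rot: [179.9, 0.4, 109.6]
force: [0.1, -0.7, -0.0]
gripper_width: 91.2
```

drive_tool:
  moves:
    - {"claw":-1,"dx":-1,"dy":0,"dz":0,"yaw":0.23}
    - {"claw":-1,"dx":-1,"dy":0,"dz":0,"yaw":0.23}
    - {"claw":-1,"dx":-1,"dy":0,"dz":0,"yaw":0.23}
    - {"claw":-1,"dx":-1,"dy":0,"dz":0,"yaw":0.23}
    - {"claw":-1,"dx":-1,"dy":0,"dz":0,"yaw":0.23}

```text
time_s: 3.9
ee_pos: [582.6, 86.6, 191.8]
ee_rot: [179.8, 0.4, 98.7]
force: [-0.2, -0.5, 0.5]
gripper_width: 91.4
```

drive_tool:
  moves:
    - {"claw":-1,"dx":-1,"dy":-0.15,"dz":0,"yaw":0.23}
    - {"claw":-1,"dx":-1,"dy":-0.15,"dz":0,"yaw":0.23}
    - {"claw":-1,"dx":-1,"dy":-0.15,"dz":0,"yaw":0.23}
    - {"claw":-1,"dx":-1,"dy":-0.15,"dz":0,"yaw":0.23}
    - {"claw":-1,"dx":-1,"dy":-0.15,"dz":0,"yaw":0.23}

```text
time_s: 4.53
ee_pos: [575.6, -25.5, 192.5]
ee_rot: [179.7, 0.5, 87.7]
force: [-0.6, -0.7, 1.1]
gripper_width: 91.1
```

drive_tool:
  moves:
    - {"claw":-1,"dx":-1,"dy":-0.15,"dz":0,"yaw":0.23}
    - {"claw":-1,"dx":-1,"dy":-0.15,"dz":0,"yaw":0.23}
    - {"claw":-1,"dx":-1,"dy":-0.15,"dz":0,"yaw":0.23}
    - {"claw":-1,"dx":-1,"dy":-0.15,"dz":0,"yaw":0.23}
    - {"claw":-1,"dx":-0.8,"dy":-0.15,"dz":0,"yaw":0.23}

```text
time_s: 5.15
ee_pos: [547.9, -130.0, 193.3]
ee_rot: [179.6, 0.5, 76.8]
force: [-0.5, 0.2, 0.1]
gripper_width: 90.9
```

drive_tool:
  moves:
    - {"claw":-1,"dx":-0.4,"dy":-0.25,"dz":0,"yaw":0}
    - {"claw":-1,"dx":0,"dy":0,"dz":0,"yaw":0}

```text
time_s: 5.4
ee_pos: [540.1, -138.6, 193.4]
ee_rot: [179.6, 0.5, 76.6]
force: [-0.0, 0.1, 0.0]
gripper_width: 91.1
```

```bash
python3 - <<'E'
from workcell import telemetry, grab_frame
from h import *
s=telemetry.state();print(s["time_s"],s["ee_pos"],s["ee_rot"],s["qpos"])
f=grab_frame("scene");np.savez("pics/scene1.npz",**f);cv2.imwrite("pics/e.png",cv2.resize(f["color"][60:240,145:345],None,fx=3.3,fy=3.3,interpolation=2))
f=grab_frame("wrist");cv2.imwrite("pics/w1.png",f["color"])
E
```

```text
5.4 [ 540.11679076 -138.64213984  193.38163761] [179.63392519   0.48019983  76.59729467] [-15.27655015  16.42673754  91.94119378  -0.49418656  71.25112374
  -1.7180918 ]
```

View pics/e.png

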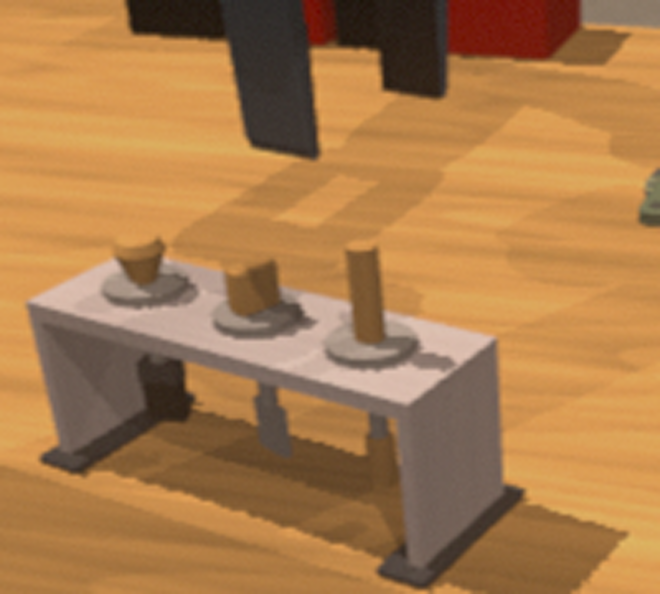

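View pics/w1.png

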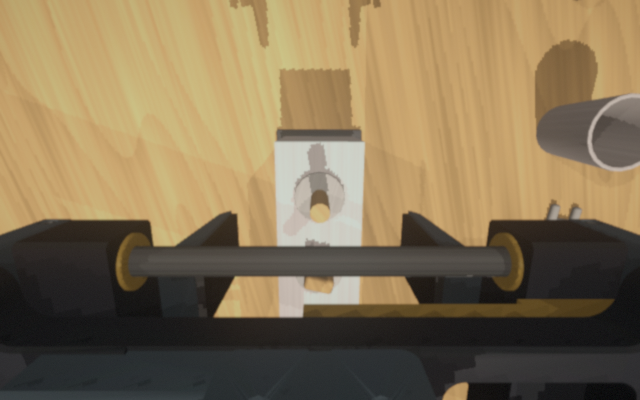

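```bash
python3 - <<'E'
from workcell import grab_frame
from h import *
f=grab_frame("wrist");s=load("scene1")
np.set_printoptions(precision=1,suppress=True)
print(plane(f,319.5,212,156), plane(f,319,194,106),proj(s,[540,-139,193]), ((347)/3.3+145,120/3.3+60))
E
```

```text
[ 540.6 -140.3  156. ] [ 541. -138.  106.] [252.4 111.4] (250.15151515151516, 96.36363636363637)
```

drive_tool:
  moves:
    - {"claw":-1,"dx":0.05,"dy":0,"dz":0.9,"yaw":0}
    - {"claw":-1,"dx":0,"dy":0,"dz":0.9,"yaw":0}
    - {"claw":-1,"dx":0,"dy":0,"dz":0.9,"yaw":0}
    - {"claw":-1,"dx":0,"dy":0,"dz":0.7,"yaw":0}
    - {"claw":-1,"dx":0,"dy":0,"dz":0,"yaw":0}

```text
time_s: 6.18
ee_pos: [543.6, -134.3, 123.9]
ee_rot: [179.5, 0.4, 77.0]
force: [0.0, 0.2, 0.5]
gripper_width: 90.9
```

```bash
python3 - <<'E'
from workcell import telemetry, grab_frame
from h import *
s=telemetry.state();print(s["time_s"],s["ee_pos"],s["ee_rot"])
f=grab_frame("scene");np.savez("pics/scene2.npz",**f);cv2.imwrite("pics/e2.png",cv2.resize(f["color"][60:240,145:345],None,fx=3.3,fy=3.3,interpolation=2))
E
```

```text
6.175 [ 543.58264677 -134.27495794  123.90420647] [179.47833045   0.4192522   76.98537603]
```

View pics/e2.png

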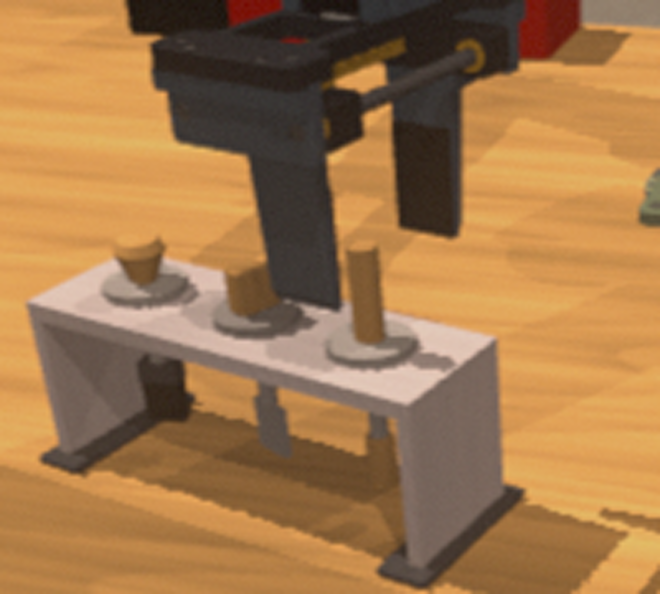

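```bash
python3 - <<'E'
from h import *
s=load("scene2")
a=np.radians(77-90);y=np.array([np.cos(a),np.sin(a),0]);x=np.array([-y[1],y[0],0])
c=np.array([543.6,-134.3,123.9])
for sy in(46,59,-46,-59):
  for sx in (-16,16): print(sy,sx,(proj(s,c+sy*y+sx*x)-[145,60])*3.3)
E
```

```text
46 -16 [289.41998387 339.0993531 ]
46 16 [344.84769458 352.94002639]
59 -16 [272.00398312 350.2332007 ]
59 16 [327.92636895 364.51081219]
-46 -16 [399.36719674 268.81137312]
-46 16 [451.43910778 280.05292307]
-59 -16 [413.24828785 259.93735232]
-59 16 [464.86800053 270.87025944]
```

```bash
python3 - <<'E'
from h import *
from workcell import grab_frame
w=grab_frame("wrist");cv2.imwrite("pics/w2.png",w["color"])
a=np.radians(77-90);y=np.array([np.cos(a),np.sin(a),0]);x=np.array([-y[1],y[0],0])
c=np.array([543.6,-134.3,123.9])
for dz in (0,22):
 for sy in(46,59,-46,-59):
  for sx in (-16,16): print(dz,sy,sx,proj(w,c+sy*y+sx*x+[0,0,dz]))
print(plane(w,320,200,156))
E
```

```text
0 46 -16 [388.71389069 247.75904472]
0 46 16 [391.37061263 200.30436009]
0 59 -16 [408.54046782 247.68103229]
0 59 16 [411.95116815 200.25505027]
0 -46 -16 [247.67022842 248.31401494]
0 -46 16 [244.93410674 200.65521343]
0 -59 -16 [227.63603247 248.39284431]
0 -59 16 [224.12975229 200.70505945]
22 46 -16 [396.9880884 262.3346455]
22 46 16 [400.31235579 209.88289475]
22 59 -16 [419.05864125 262.2373447 ]
22 59 16 [423.32125317 209.82060056]
22 -46 -16 [239.88800832 263.02724094]
22 -46 16 [236.49244129 210.32642008]
22 -59 -16 [217.55987274 263.12567733]
22 -59 16 [213.20345417 210.38947258]
[ 549.71334593 -110.67617424  156.        ]
```

View pics/w2.png

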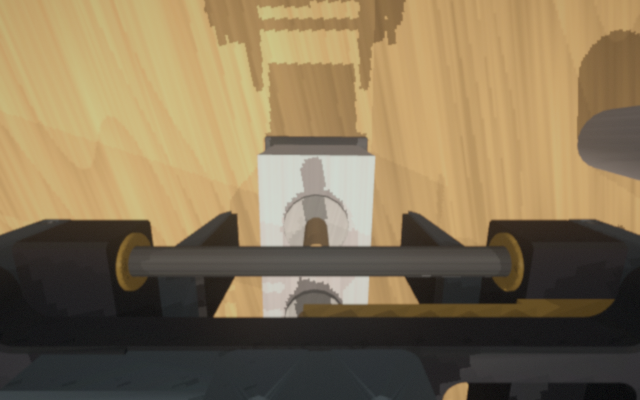

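drive_tool:
  moves:
    - {"claw":-1,"dx":-0.3,"dy":-0.12,"dz":0.3,"yaw":0}
    - {"claw":-1,"dx":0,"dy":0,"dz":0.3,"yaw":0}
    - {"claw":-1,"dx":0,"dy":0,"dz":0,"yaw":0}

```text
time_s: 6.65
ee_pos: [541.5, -140.9, 113.9]
ee_rot: [179.2, 0.4, 77.0]
force: [-0.5, 0.0, 0.1]
gripper_width: 91.2
```

drive_tool:
  moves:
    - {"claw":-1,"dx":0.07,"dy":-0.08,"dz":0.1,"yaw":0}
    - {"claw":0.5,"dx":0,"dy":0,"dz":0,"yaw":0}
    - {"claw":0.5,"dx":0,"dy":0,"dz":0,"yaw":0}
    - {"claw":0.5,"dx":0,"dy":0,"dz":0,"yaw":0}
    - {"claw":0.5,"dx":0,"dy":0,"dz":0,"yaw":0}
  grip_force: 40

```text
time_s: 7.28
ee_pos: [540.6, -139.1, 112.2]
ee_rot: [179.1, 0.4, 77.0]
force: [0.8, -0.4, 0.3]
gripper_width: 54.3
```

drive_tool:
  moves:
    - {"claw":1,"dx":0,"dy":0,"dz":0,"yaw":0}
    - {"claw":1,"dx":0,"dy":0,"dz":0,"yaw":0}
    - {"claw":1,"dx":0,"dy":0,"dz":0,"yaw":0}

```text
time_s: 7.65
ee_pos: [540.7, -139.1, 112.3]
ee_rot: [179.1, 0.4, 77.0]
force: [-0.7, 0.1, 0.2]
gripper_width: 23.8
```

```bash
cat > snap.py <<'E'
import sys
from workcell import telemetry, grab_frame
from h import *
s=telemetry.state();print(s["time_s"],s["ee_pos"].round(1),s["ee_rot"].round(1),s["force"].round(1),s["gripper_width"],s["qpos"].round(1))
k=sys.argv[1]
x0,y0,x1,y1=map(int,sys.argv[2:6])
f=grab_frame("scene");np.savez(f"pics/scene{k}.npz",**f);sc=min(780/(x1-x0),590/(y1-y0));cv2.imwrite(f"pics/s{k}.png",cv2.resize(f["color"][y0:y1,x0:x1],None,fx=sc,fy=sc,interpolation=2));print(sc)
E
python3 snap.py 3 145 60 345 240
```

```text
7.65 [ 540.7 -139.1  112.3] [179.1   0.4  77. ] [-0.7  0.1  0.2] 23.784522822478777 [-15.4  19.8  99.4  -0.5  59.9  -2.1]
3.2777777777777777
```

View pics/s3.png

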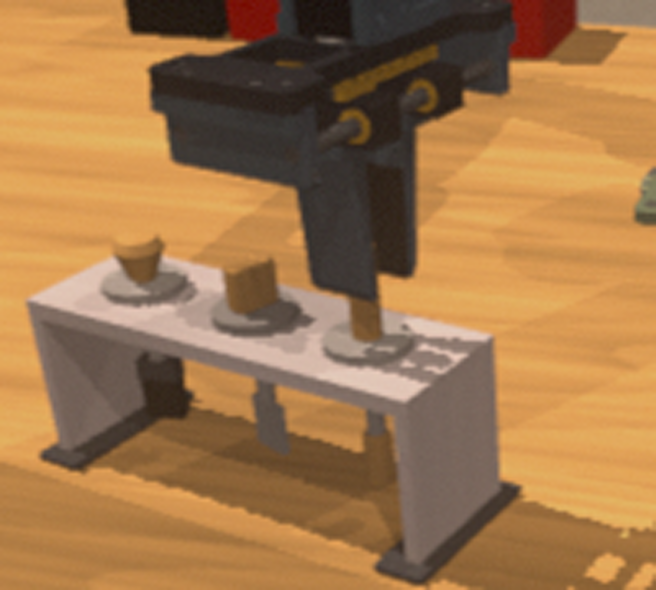

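drive_tool:
  moves:
    - {"claw":1,"dx":0,"dy":0,"dz":0,"yaw":0}
    - {"claw":1,"dx":0,"dy":0,"dz":0,"yaw":0}
    - {"claw":1,"dx":0,"dy":0,"dz":0,"yaw":0}
  grip_force: 50

```text
time_s: 8.07
ee_pos: [540.7, -139.1, 112.3]
ee_rot: [179.1, 0.4, 77.0]
force: [-0.0, -0.1, 0.6]
gripper_width: 14.4
```

drive_tool:
  moves:
    - {"claw":1,"dx":0,"dy":0,"dz":-0.5,"yaw":0}
    - {"claw":1,"dx":0,"dy":0,"dz":-0.6,"yaw":0}
    - {"claw":1,"dx":0,"dy":0,"dz":0,"yaw":0}

```text
time_s: 8.45
ee_pos: [540.6, -138.9, 136.1]
ee_rot: [179.0, 0.4, 77.0]
force: [0.1, -0.1, -0.4]
gripper_width: 14.6
```

```bash
python3 snap.py 4 145 60 345 240
```

```text
8.45 [ 540.6 -138.9  136.1] [179.    0.4  77. ] [ 0.1 -0.1 -0.4] 14.611990606973608 [-15.3  18.6  97.5  -0.4  63.   -2.1]
3.2777777777777777
```

View pics/s4.png

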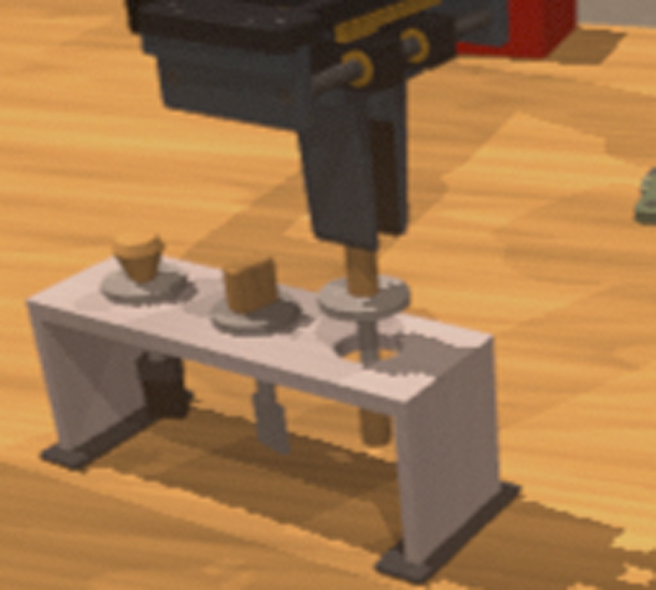

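drive_tool:
  moves:
    - {"claw":1,"dx":0,"dy":0,"dz":-0.7,"yaw":0}
    - {"claw":1,"dx":0,"dy":0,"dz":-0.7,"yaw":0}
    - {"claw":1,"dx":0,"dy":0,"dz":0,"yaw":0}

```text
time_s: 8.88
ee_pos: [539.9, -138.5, 165.7]
ee_rot: [179.1, 0.4, 77.0]
force: [0.6, -0.6, -0.6]
gripper_width: 14.8
```

drive_tool:
  moves:
    - {"claw":1,"dx":0,"dy":0,"dz":-0.7,"yaw":0}
    - {"claw":1,"dx":0,"dy":0,"dz":-0.7,"yaw":0}
    - {"claw":1,"dx":0,"dy":0,"dz":-0.7,"yaw":0}
    - {"claw":1,"dx":0,"dy":0,"dz":-0.7,"yaw":0}
    - {"claw":1,"dx":0,"dy":0,"dz":0,"yaw":0}

```text
time_s: 9.5
ee_pos: [539.3, -137.9, 226.4]
ee_rot: [179.0, 0.4, 77.0]
force: [-0.3, -1.0, -2.2]
gripper_width: 15.1
```

drive_tool:
  moves:
    - {"claw":1,"dx":0.5,"dy":-0.12,"dz":0,"yaw":0}
    - {"claw":1,"dx":0.9,"dy":-0.21,"dz":0,"yaw":0}
    - {"claw":1,"dx":1,"dy":-0.235,"dz":0,"yaw":0}
    - {"claw":1,"dx":1,"dy":-0.235,"dz":0,"yaw":0}
    - {"claw":1,"dx":1,"dy":-0.235,"dz":0,"yaw":0}

```text
time_s: 10.12
ee_pos: [536.9, -41.0, 222.7]
ee_rot: [179.4, 0.4, 76.9]
force: [-0.4, -0.3, -0.6]
gripper_width: 14.6
```

drive_tool:
  moves:
    - {"claw":1,"dx":1,"dy":-0.235,"dz":0,"yaw":0}
    - {"claw":1,"dx":1,"dy":-0.235,"dz":0,"yaw":0}
    - {"claw":1,"dx":1,"dy":-0.235,"dz":0,"yaw":0}
    - {"claw":1,"dx":1,"dy":-0.235,"dz":0,"yaw":0}
    - {"claw":1,"dx":1,"dy":-0.235,"dz":0,"yaw":0}

```text
time_s: 10.75
ee_pos: [532.7, 72.0, 218.9]
ee_rot: [179.8, 0.3, 77.2]
force: [0.3, 0.3, -0.2]
gripper_width: 14.6
```

drive_tool:
  moves:
    - {"claw":1,"dx":1,"dy":-0.235,"dz":0,"yaw":0}
    - {"claw":1,"dx":1,"dy":-0.235,"dz":0,"yaw":0}
    - {"claw":1,"dx":1,"dy":-0.235,"dz":0,"yaw":0}
    - {"claw":1,"dx":1,"dy":-0.235,"dz":0,"yaw":0}
    - {"claw":1,"dx":1,"dy":-0.235,"dz":0,"yaw":0}

```text
time_s: 11.38
ee_pos: [526.5, 184.2, 215.1]
ee_rot: [-179.8, 0.4, 77.4]
force: [0.9, -0.4, -0.6]
gripper_width: 14.8
```

drive_tool:
  moves:
    - {"claw":1,"dx":0.9,"dy":0.05,"dz":0,"yaw":0}
    - {"claw":1,"dx":0.8,"dy":0.05,"dz":0,"yaw":0}
    - {"claw":1,"dx":0.4,"dy":0,"dz":0,"yaw":0}
    - {"claw":1,"dx":0,"dy":0,"dz":0,"yaw":0}

```text
time_s: 11.88
ee_pos: [536.7, 229.5, 213.5]
ee_rot: [-179.7, 0.5, 77.6]
force: [-1.1, -0.6, -1.3]
gripper_width: 14.7
```

```bash
python3 snap.py 5 380 60 580 270;  python3 - <<'E'
from workcell import grab_frame
from h import *
f=grab_frame("top");np.savez("pics/top5.npz",**f);cv2.imwrite("pics/t5.png",cv2.resize(bright(f["color"][130:260,130:290]),None,fx=4,fy=4,interpolation=2))
E
```

```text
11.875 [536.7 229.5 213.5] [-179.7    0.5   77.6] [-1.1 -0.6 -1.3] 14.67091874478851 [22.2 18.7 85.7 -0.2 76.1 34.6]
2.8095238095238093
```

View pics/s5.png

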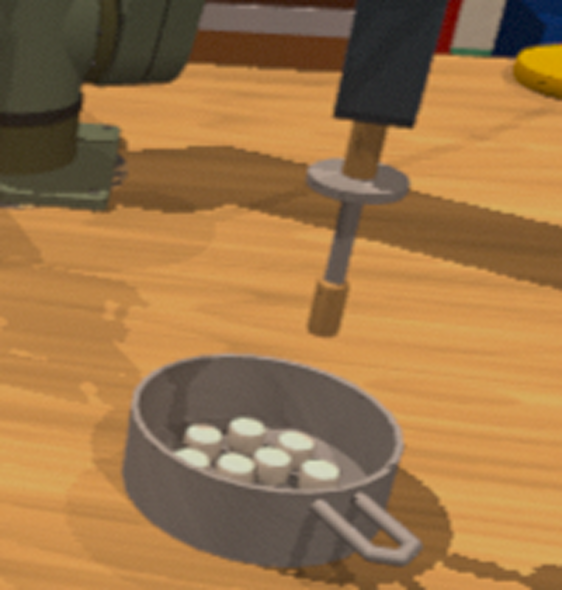

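View pics/t5.png

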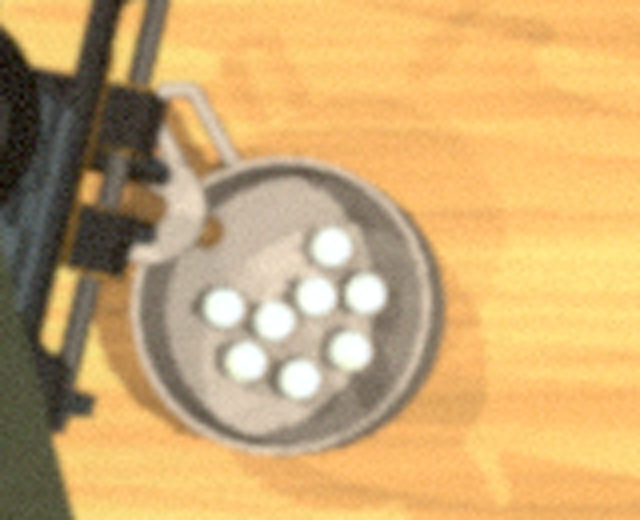

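```bash
python3 - <<'E'
from h import *
s=load("scene5");t=load("top5")
k=2.8095
np.set_printoptions(precision=1,suppress=True)
print(tri(s,(323/k+380,326/k+60),t,(209/4+130,235/4+130)))
for z in (213.5+22,213.5+22-30,213.5-92): print((proj(s,[536.7,229.5,z])-[380,60])*k, (proj(t,[536.7,229.5,z])-130)*4)
print("collar",plane(s,358/k+380,180/k+60,213.5-8),"foot",plane(s,325/k+380,327/k+60,121))
E
```

```text
(array([532.5, 228.7, 122.7]), np.float64(1.4416820080670594))
[373.6 116.1] [123.  195.2]
[359.4 177.3] [147.3 204.2]
[323.4 332.2] [206.5 226.1]
collar [540.5 228.5 205.5] foot [529.6 230.9 121. ]
```

drive_tool:
  moves:
    - {"claw":1,"dx":0.1,"dy":0.17,"dz":0.4,"yaw":0}
    - {"claw":1,"dx":0,"dy":0,"dz":0.8,"yaw":0}
    - {"claw":1,"dx":0,"dy":0,"dz":0.8,"yaw":0}
    - {"claw":1,"dx":0,"dy":0,"dz":0.7,"yaw":0}
    - {"claw":1,"dx":0,"dy":0,"dz":0,"yaw":0}

```text
time_s: 12.6
ee_pos: [539.1, 227.1, 154.6]
ee_rot: [-179.5, 0.6, 77.4]
force: [-1.0, 0.8, 0.5]
gripper_width: 14.9
```

drive_tool:
  moves:
    - {"claw":1,"dx":0.2,"dy":0.05,"dz":0.4,"yaw":0}
    - {"claw":1,"dx":0,"dy":0,"dz":0.7,"yaw":0}
    - {"claw":1,"dx":0.03,"dy":0,"dz":0.7,"yaw":0}
    - {"claw":1,"dx":0,"dy":0,"dz":0.4,"yaw":0}
    - {"claw":1,"dx":0,"dy":0,"dz":0,"yaw":0}

```text
time_s: 13.22
ee_pos: [541.1, 231.5, 107.6]
ee_rot: [-179.6, 0.6, 77.4]
force: [1.1, 0.1, -0.7]
gripper_width: 14.7
```

```bash
python3 snap.py 6 380 100 580 280
```

```text
13.225 [541.1 231.5 107.6] [-179.6    0.6   77.4] [ 1.1  0.1 -0.7] 14.67015844825612 [22.2 23.5 94.3 -0.3 63.  34.9]
3.2777777777777777
```

View pics/s6.png

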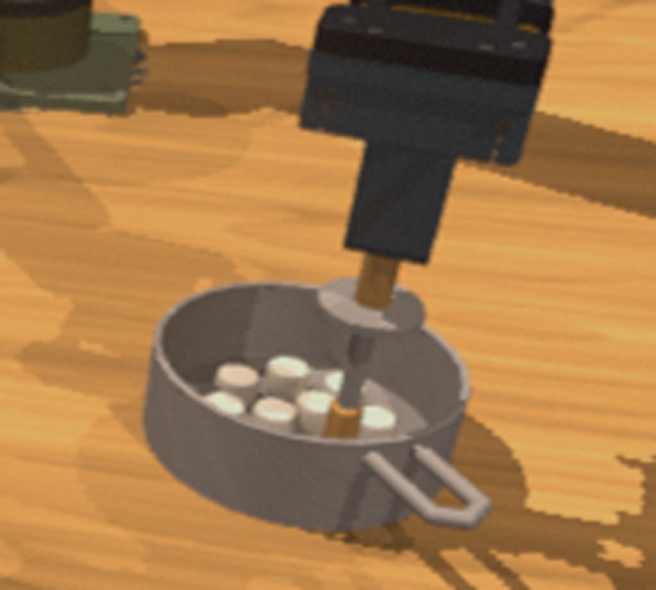

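drive_tool:
  moves:
    - {"claw":1,"dx":0,"dy":0,"dz":0.27,"yaw":0}
    - {"claw":1,"dx":0,"dy":0,"dz":0,"yaw":0}

```text
time_s: 13.52
ee_pos: [541.8, 231.7, 103.1]
ee_rot: [-179.7, 0.5, 77.4]
force: [1.0, 0.5, -1.2]
gripper_width: 14.5
```

```bash
cat > plan.py <<'E'
import sys
from workcell import telemetry
import numpy as np
C=np.array([508.5,213.5]);R=37.5;step=float(sys.argv[1]) if len(sys.argv)>1 else 15
s=telemetry.state();p=s["ee_pos"][:2];yaw=np.radians(s["ee_rot"][2])
d=p-C;a=np.degrees(np.arctan2(d[1],d[0]));print("t",s["time_s"],"r",np.linalg.norm(d).round(1),"ang rel handle",round(a-28.5,1),"z",s["ee_pos"][2].round(1),s["force"].round(1))
u=np.array([np.cos(yaw),np.sin(yaw)]);v=np.array([u[1],-u[0]])
q=p
for i in range(1,6):
    b=np.radians(a+step*i);w=C+R*np.array([np.cos(b),np.sin(b)])
    e=w-q;q=w;print("dx %.2f dy %.2f"%(e@u/20,e@v/20))
E
python3 plan.py 15
```

```text
t 13.525 r 38.0 ang rel handle 0.2 z 103.1 [ 1.   0.5 -1.2]
dx 0.31 dy -0.39
dx 0.22 dy -0.44
dx 0.10 dy -0.48
dx -0.03 dy -0.49
dx -0.16 dy -0.46
```

drive_tool:
  moves:
    - {"claw":1,"dx":0.31,"dy":-0.39,"dz":0.05,"yaw":0}
    - {"claw":1,"dx":0.22,"dy":-0.44,"dz":0,"yaw":0}
    - {"claw":1,"dx":0.1,"dy":-0.48,"dz":0,"yaw":0}

```text
time_s: 13.9
ee_pos: [518.2, 251.1, 102.6]
ee_rot: [-179.7, 0.5, 77.4]
force: [-0.2, 0.3, -0.1]
gripper_width: 14.5
```

```bash
python3 plan.py 15
```

```text
t 13.9 r 38.8 ang rel handle 47.1 z 102.6 [-0.2  0.3 -0.1]
dx -0.11 dy -0.49
dx -0.17 dy -0.46
dx -0.29 dy -0.40
dx -0.38 dy -0.31
dx -0.45 dy -0.20
```

drive_tool:
  moves:
    - {"claw":1,"dx":-0.11,"dy":-0.49,"dz":0.03,"yaw":0}
    - {"claw":1,"dx":-0.17,"dy":-0.46,"dz":0,"yaw":0}
    - {"claw":1,"dx":-0.29,"dy":-0.4,"dz":0,"yaw":0}

```text
time_s: 14.28
ee_pos: [486.7, 246.1, 102.4]
ee_rot: [-179.7, 0.5, 77.5]
force: [0.3, 0.5, -1.1]
gripper_width: 15.0
```

```bash
python3 plan.py 15; python3 snap.py 7 380 100 580 280
```

```text
t 14.275 r 39.2 ang rel handle 95.2 z 102.4 [ 0.3  0.5 -1.1]
dx -0.46 dy -0.23
dx -0.46 dy -0.18
dx -0.49 dy -0.05
dx -0.48 dy 0.07
dx -0.45 dy 0.20
14.275 [486.7 246.1 102.4] [-179.7    0.5   77.5] [ 0.3  0.5 -1.1] 14.968104337226016 [ 25.7  20.  100.7  -0.2  59.8  38.4]
3.2777777777777777
```

View pics/s7.png

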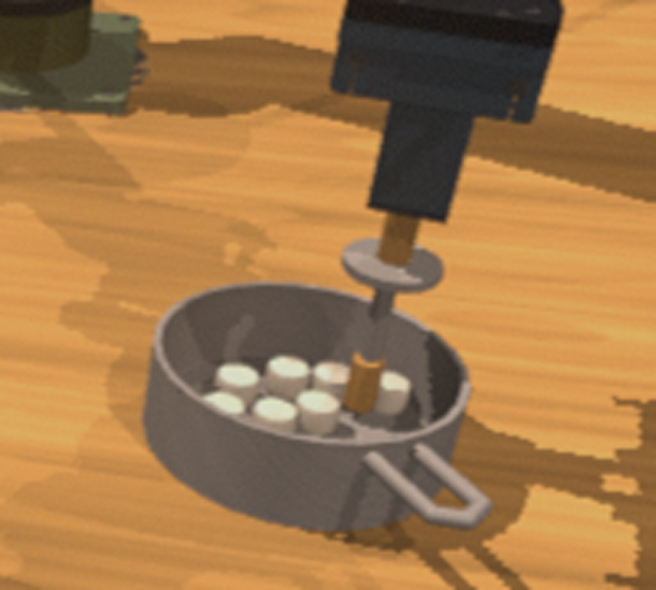

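```bash
python3 - <<'E'
from h import *
s=load("scene7");k=3.2778
print(plane(s,360/k+380,406/k+100,10),(proj(s,[484.5,245.5,10])-[380,100])*k,(proj(s,[486.5,246,95])-[380,100])*k)
E
```

```text
[485.18566018 246.66542704  10.        ] [357.49646154 404.94730336] [393.95471894 260.64003678]
```

drive_tool:
  moves:
    - {"claw":1,"dx":-0.46,"dy":-0.23,"dz":0.03,"yaw":0}
    - {"claw":1,"dx":-0.46,"dy":-0.18,"dz":0,"yaw":0}
    - {"claw":1,"dx":-0.49,"dy":-0.05,"dz":0,"yaw":0}

```text
time_s: 14.7
ee_pos: [469.2, 218.0, 102.2]
ee_rot: [-179.7, 0.5, 77.5]
force: [0.3, -0.2, -1.0]
gripper_width: 14.9
```

```bash
python3 plan.py 15
```

```text
t 14.7 r 39.5 ang rel handle 144.9 z 102.2 [ 0.3 -0.2 -1. ]
dx -0.47 dy 0.22
dx -0.43 dy 0.23
dx -0.36 dy 0.34
dx -0.26 dy 0.42
dx -0.14 dy 0.47
```

drive_tool:
  moves:
    - {"claw":1,"dx":-0.47,"dy":0.22,"dz":0.03,"yaw":0}
    - {"claw":1,"dx":-0.43,"dy":0.23,"dz":0,"yaw":0}
    - {"claw":1,"dx":-0.36,"dy":0.34,"dz":0,"yaw":0}

```text
time_s: 15.08
ee_pos: [479.8, 187.5, 101.8]
ee_rot: [-179.7, 0.5, 77.4]
force: [-0.2, 1.1, -1.0]
gripper_width: 14.9
```

```bash
python3 plan.py 15; python3 snap.py 8 380 100 580 280
```

```text
t 15.075 r 38.7 ang rel handle -166.3 z 101.8 [-0.2  1.1 -1. ]
dx -0.18 dy 0.47
dx -0.11 dy 0.48
dx 0.02 dy 0.49
dx 0.15 dy 0.47
dx 0.26 dy 0.41
15.075 [479.8 187.5 101.8] [-179.7    0.5   77.4] [-0.2  1.1 -1. ] 14.932721240959149 [ 20.3  17.6 104.6  -0.3  58.4  33. ]
3.2777777777777777
```

View pics/s8.png

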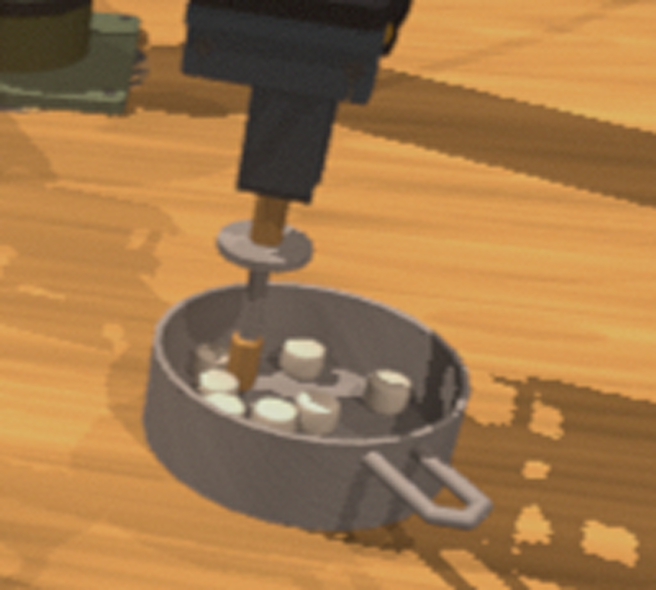

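drive_tool:
  moves:
    - {"claw":1,"dx":-0.18,"dy":0.45,"dz":0,"yaw":0}
    - {"claw":1,"dx":-0.1,"dy":0.45,"dz":0,"yaw":0}
    - {"claw":1,"dx":0.02,"dy":0.46,"dz":0,"yaw":0}

```text
time_s: 15.5
ee_pos: [508.0, 174.9, 101.7]
ee_rot: [-179.7, 0.5, 77.4]
force: [-0.7, 0.8, -0.4]
gripper_width: 14.7
```

```bash
python3 plan.py 15
```

```text
t 15.5 r 38.6 ang rel handle -119.2 z 101.7 [-0.7  0.8 -0.4]
dx 0.22 dy 0.45
dx 0.28 dy 0.40
dx 0.37 dy 0.32
dx 0.44 dy 0.21
dx 0.48 dy 0.09
```

drive_tool:
  moves:
    - {"claw":1,"dx":0.22,"dy":0.44,"dz":0,"yaw":0}
    - {"claw":1,"dx":0.28,"dy":0.4,"dz":0,"yaw":0}
    - {"claw":1,"dx":0.37,"dy":0.32,"dz":0,"yaw":0}

```text
time_s: 15.88
ee_pos: [536.9, 187.5, 101.2]
ee_rot: [-179.7, 0.5, 77.4]
force: [0.3, -0.3, 0.1]
gripper_width: 14.4
```

```bash
python3 plan.py 15; python3 snap.py 9 380 100 580 280
```

```text
t 15.875 r 38.4 ang rel handle -71.0 z 101.2 [ 0.3 -0.3  0.1]
dx 0.48 dy 0.14
dx 0.49 dy 0.06
dx 0.49 dy -0.07
dx 0.45 dy -0.19
dx 0.39 dy -0.30
15.875 [536.9 187.5 101.2] [-179.7    0.5   77.4] [ 0.3 -0.3  0.1] 14.373626947968676 [18.3 22.  97.7 -0.4 60.8 31.1]
3.2777777777777777
```

View pics/s9.png

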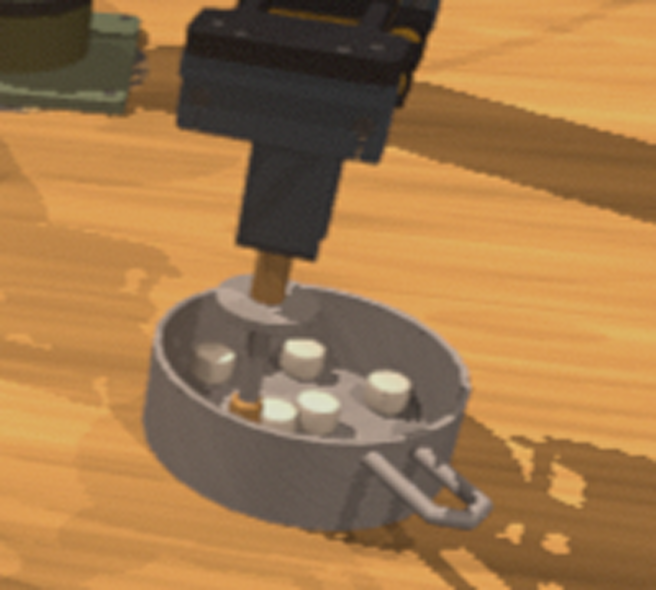

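drive_tool:
  moves:
    - {"claw":1,"dx":0.46,"dy":0.13,"dz":0,"yaw":0}
    - {"claw":1,"dx":0.46,"dy":0.06,"dz":0,"yaw":0}
    - {"claw":1,"dx":0.46,"dy":-0.07,"dz":0,"yaw":0}

```text
time_s: 16.3
ee_pos: [546.8, 216.8, 100.8]
ee_rot: [-179.8, 0.5, 77.4]
force: [1.2, -0.6, -0.6]
gripper_width: 14.8
```

```bash
python3 plan.py 14
```

```text
t 16.3 r 38.4 ang rel handle -23.5 z 100.8 [ 1.2 -0.6 -0.6]
dx 0.40 dy -0.23
dx 0.36 dy -0.28
dx 0.28 dy -0.36
dx 0.18 dy -0.42
dx 0.07 dy -0.45
```

drive_tool:
  moves:
    - {"claw":1,"dx":0.4,"dy":-0.23,"dz":0,"yaw":0}
    - {"claw":1,"dx":0.36,"dy":-0.28,"dz":0,"yaw":0}
    - {"claw":1,"dx":0,"dy":0,"dz":0,"yaw":0}

```text
time_s: 16.68
ee_pos: [539.0, 236.1, 100.7]
ee_rot: [-179.8, 0.5, 77.5]
force: [1.0, 0.4, -1.3]
gripper_width: 14.5
```

```bash
python3 plan.py 14;  python3 snap.py 10 380 100 580 280;python3 - <<'E'
from workcell import grab_frame
from h import *
f=grab_frame("top");np.savez("pics/top10.npz",**f);cv2.imwrite("pics/t10.png",cv2.resize(bright(f["color"][130:260,130:290]),None,fx=4,fy=4,interpolation=2))
E
```

```text
t 16.675 r 38.0 ang rel handle 8.1 z 100.7 [ 1.   0.4 -1.3]
dx 0.24 dy -0.40
dx 0.16 dy -0.43
dx 0.05 dy -0.45
dx -0.06 dy -0.45
dx -0.17 dy -0.42
16.675 [539.  236.1 100.7] [-179.8    0.5   77.5] [ 1.   0.4 -1.3] 14.532136594307769 [22.7 23.7 95.  -0.3 61.8 35.3]
3.2777777777777777
```

View pics/s10.png

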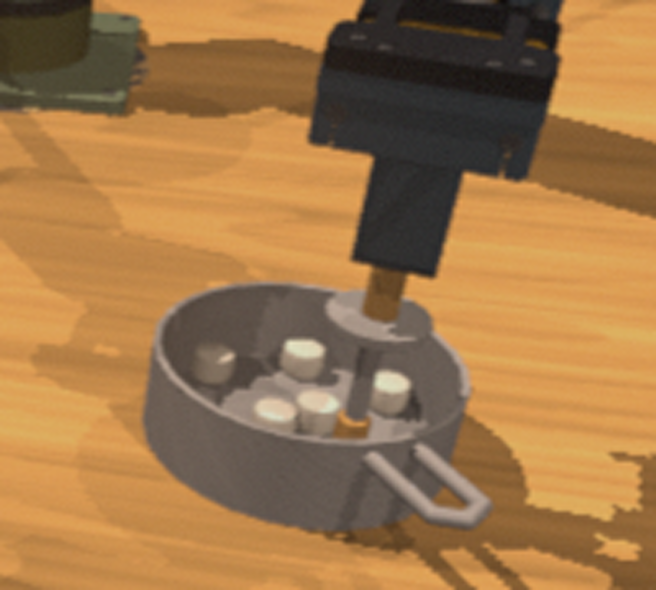

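View pics/t10.png

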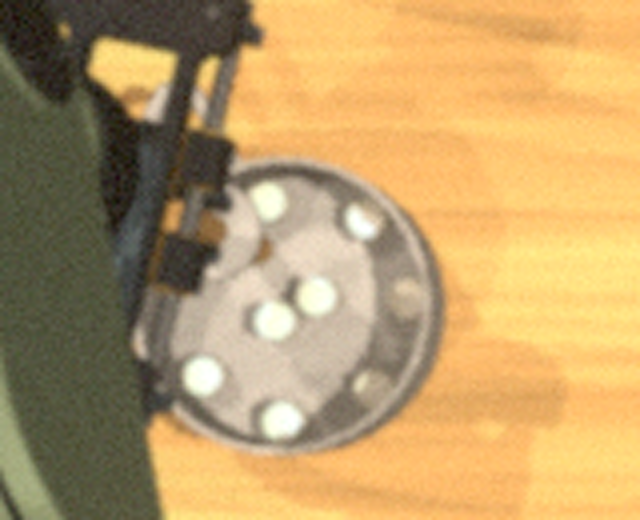

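drive_tool:
  moves:
    - {"claw":1,"dx":0,"dy":0,"dz":-0.4,"yaw":0}
    - {"claw":1,"dx":0,"dy":0,"dz":-0.7,"yaw":0}
    - {"claw":1,"dx":0,"dy":0,"dz":-0.9,"yaw":0}
    - {"claw":1,"dx":0,"dy":0,"dz":-1,"yaw":0}
    - {"claw":1,"dx":0,"dy":0,"dz":-1,"yaw":0}

```text
time_s: 17.4
ee_pos: [540.0, 234.7, 185.7]
ee_rot: [-179.8, 0.5, 77.3]
force: [0.4, -0.6, 0.1]
gripper_width: 15.1
```

drive_tool:
  moves:
    - {"claw":1,"dx":0,"dy":0,"dz":-1,"yaw":0}
    - {"claw":1,"dx":0,"dy":0,"dz":-0.7,"yaw":0}
    - {"claw":1,"dx":0,"dy":0,"dz":0,"yaw":0}

```text
time_s: 17.77
ee_pos: [541.7, 234.9, 225.6]
ee_rot: [179.9, 0.3, 77.3]
force: [-0.3, 0.0, -0.6]
gripper_width: 15.0
```

drive_tool:
  moves:
    - {"claw":1,"dx":-0.5,"dy":0.11,"dz":0,"yaw":0}
    - {"claw":1,"dx":-0.9,"dy":0.21,"dz":0,"yaw":0}
    - {"claw":1,"dx":-1,"dy":0.225,"dz":0,"yaw":0}
    - {"claw":1,"dx":-1,"dy":0.225,"dz":0,"yaw":0}
    - {"claw":1,"dx":-1,"dy":0.225,"dz":0,"yaw":0}

```text
time_s: 18.4
ee_pos: [540.0, 137.6, 223.4]
ee_rot: [-179.9, 0.5, 77.3]
force: [0.3, 0.7, -0.4]
gripper_width: 14.6
```

drive_tool:
  moves:
    - {"claw":1,"dx":-1,"dy":0.225,"dz":0,"yaw":0}
    - {"claw":1,"dx":-1,"dy":0.225,"dz":0,"yaw":0}
    - {"claw":1,"dx":-1,"dy":0.225,"dz":0,"yaw":0}
    - {"claw":1,"dx":-1,"dy":0.225,"dz":0,"yaw":0}
    - {"claw":1,"dx":-1,"dy":0.225,"dz":0,"yaw":0}

```text
time_s: 19.02
ee_pos: [538.0, 24.7, 223.8]
ee_rot: [-179.8, 0.6, 77.0]
force: [-0.4, 0.4, -0.4]
gripper_width: 14.7
```

drive_tool:
  moves:
    - {"claw":1,"dx":-1,"dy":0.225,"dz":0,"yaw":0}
    - {"claw":1,"dx":-1,"dy":0.225,"dz":0,"yaw":0}
    - {"claw":1,"dx":-1,"dy":0.225,"dz":0,"yaw":0}
    - {"claw":1,"dx":-1,"dy":0.225,"dz":0,"yaw":0}
    - {"claw":1,"dx":-0.7,"dy":0.15,"dz":0,"yaw":0}

```text
time_s: 19.65
ee_pos: [534.1, -81.4, 224.3]
ee_rot: [-179.7, 0.7, 76.7]
force: [0.2, -0.3, -0.3]
gripper_width: 14.5
```

drive_tool:
  moves:
    - {"claw":1,"dx":-0.9,"dy":0.33,"dz":0,"yaw":0}
    - {"claw":1,"dx":-0.8,"dy":0.3,"dz":0,"yaw":0}
    - {"claw":1,"dx":-0.6,"dy":0.22,"dz":0,"yaw":0}
    - {"claw":1,"dx":-0.2,"dy":0.08,"dz":0,"yaw":0}
    - {"claw":1,"dx":0,"dy":0,"dz":0,"yaw":0}

```text
time_s: 20.27
ee_pos: [540.9, -139.1, 224.5]
ee_rot: [-179.7, 0.6, 76.6]
force: [0.6, 1.3, -0.1]
gripper_width: 14.4
```

```bash
python3 snap.py 11 145 60 345 240;python3 - <<'E'
from workcell import grab_frame
from h import *
f=grab_frame("top");np.savez("pics/top11.npz",**f);cv2.imwrite("pics/t11.png",cv2.resize(bright(f["color"][130:260,330:490]),None,fx=4,fy=4,interpolation=2))
E
```

```text
20.275 [ 540.9 -139.1  224.5] [-179.7    0.6   76.6] [ 0.6  1.3 -0.1] 14.426717353620232 [-15.2  15.9  88.2  -0.6  76.2  -1.6]
3.2777777777777777
```

View pics/s11.png

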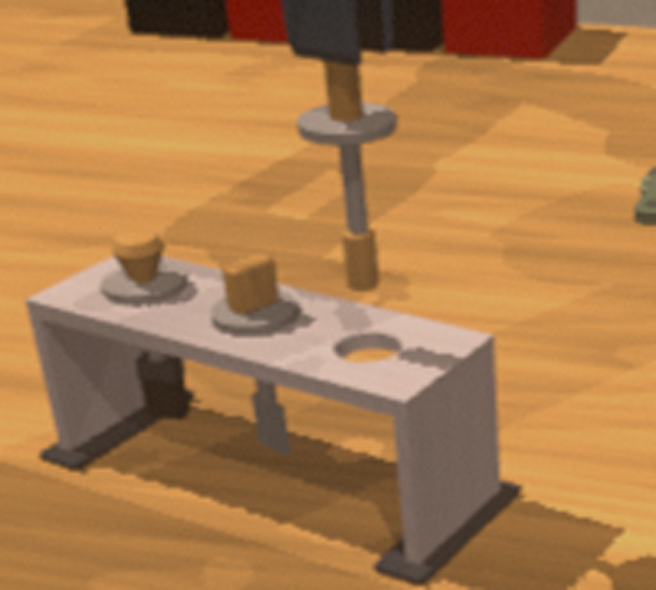

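View pics/t11.png

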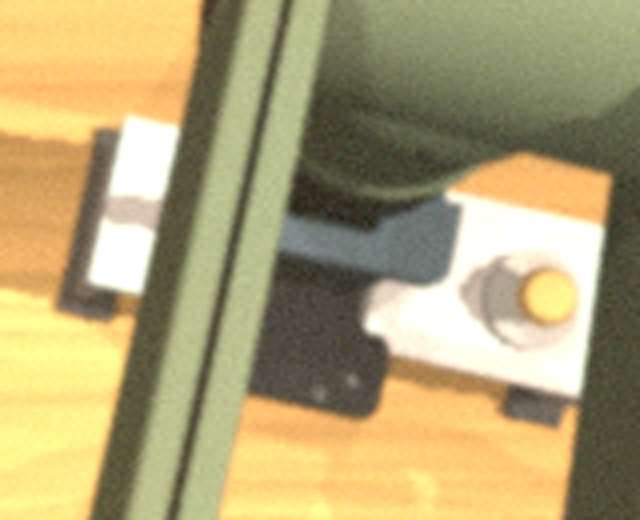

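```bash
python3 - <<'E'
from h import *
s=load("scene11");k=3.2778
np.set_printoptions(precision=1,suppress=True)
print("hole",plane(s,368/k+145,348/k+60,100),"foot",plane(s,361/k+145,282/k+60,132),"collar",plane(s,347/k+145,121/k+60,132+86), (proj(s,[540,-139,100])-[145,60])*k,(proj(s,[540,-139,132])-[145,60])*k,(proj(s,[540,-139,218])-[145,60])*k)
E
```

```text
hole [ 542.9 -138.5  100. ] foot [ 534.2 -142.8  132. ] collar [ 546.1 -136.5  218. ] [369.3 345.4] [363.7 287.4] [347.1 116.6]
```

drive_tool:
  moves:
    - {"claw":1,"dx":0.13,"dy":0.14,"dz":0.4,"yaw":0}
    - {"claw":1,"dx":0,"dy":0,"dz":0.6,"yaw":0}
    - {"claw":1,"dx":0,"dy":0,"dz":0,"yaw":0}

```text
time_s: 20.75
ee_pos: [543.8, -135.4, 202.7]
ee_rot: [-179.6, 0.6, 76.8]
force: [-0.0, 0.2, -1.1]
gripper_width: 14.8
```

```bash
python3 snap.py 12 145 60 345 240
```

```text
20.75 [ 543.8 -135.4  202.7] [-179.6    0.6   76.8] [-0.   0.2 -1.1] 14.809588688441291 [-14.8  16.8  90.1  -0.6  73.5  -1.3]
3.2777777777777777
```

View pics/s12.png

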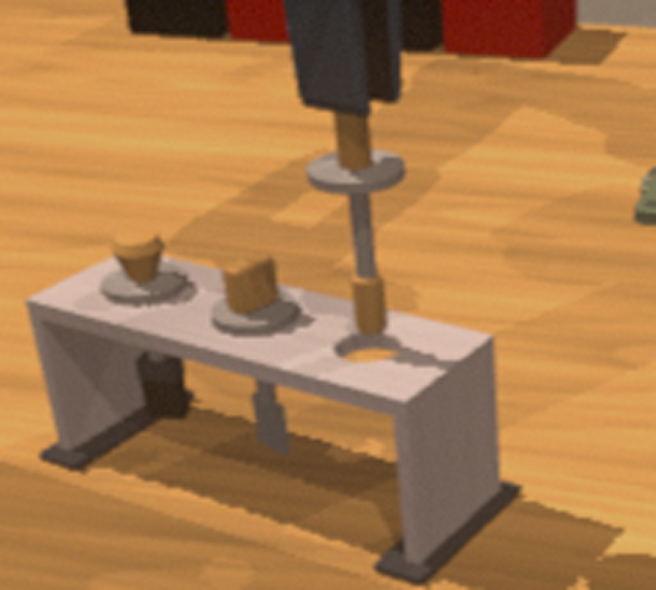

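drive_tool:
  moves:
    - {"claw":1,"dx":-0.12,"dy":0,"dz":0.4,"yaw":0}
    - {"claw":1,"dx":0,"dy":0,"dz":0.5,"yaw":0}
    - {"claw":1,"dx":0,"dy":0,"dz":0,"yaw":0}

```text
time_s: 21.18
ee_pos: [543.5, -138.2, 184.1]
ee_rot: [-179.7, 0.6, 76.7]
force: [0.2, -0.3, -0.7]
gripper_width: 15.1
```

```bash
python3 snap.py 13 145 60 345 240
```

```text
21.175 [ 543.5 -138.2  184.1] [-179.7    0.6   76.7] [ 0.2 -0.3 -0.7] 15.088690241037213 [-15.1  17.4  91.9  -0.6  71.   -1.6]
3.2777777777777777
```

View pics/s13.png

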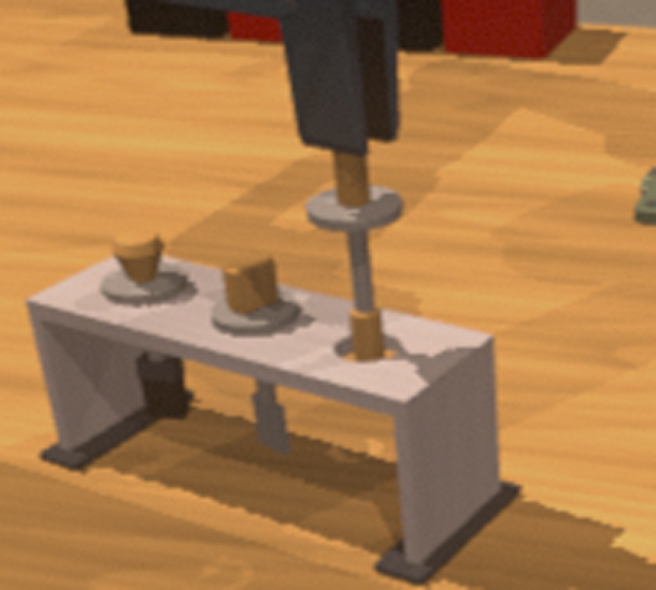

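drive_tool:
  moves:
    - {"claw":1,"dx":0,"dy":-0.05,"dz":0.4,"yaw":0}
    - {"claw":1,"dx":0,"dy":0,"dz":0.5,"yaw":0}
    - {"claw":1,"dx":0,"dy":0,"dz":0.4,"yaw":0}
    - {"claw":1,"dx":0,"dy":0,"dz":0,"yaw":0}

```text
time_s: 21.72
ee_pos: [542.6, -138.4, 156.9]
ee_rot: [-179.8, 0.6, 76.7]
force: [0.8, -0.1, -1.4]
gripper_width: 14.8
```

drive_tool:
  moves:
    - {"claw":1,"dx":0,"dy":-0.05,"dz":0.5,"yaw":0}
    - {"claw":1,"dx":0,"dy":0,"dz":0.5,"yaw":0}
    - {"claw":1,"dx":0,"dy":0,"dz":0.4,"yaw":0}
    - {"claw":1,"dx":0,"dy":0,"dz":0,"yaw":0}

```text
time_s: 22.22
ee_pos: [541.4, -138.4, 126.8]
ee_rot: [-179.8, 0.6, 76.7]
force: [0.4, -0.1, -1.1]
gripper_width: 14.6
```

```bash
python3 snap.py 14 145 60 345 240
```

```text
22.225 [ 541.4 -138.4  126.8] [-179.8    0.6   76.7] [ 0.4 -0.1 -1.1] 14.628991565041478 [-15.1  19.7  97.2  -0.7  63.3  -1.6]
3.2777777777777777
```

View pics/s14.png

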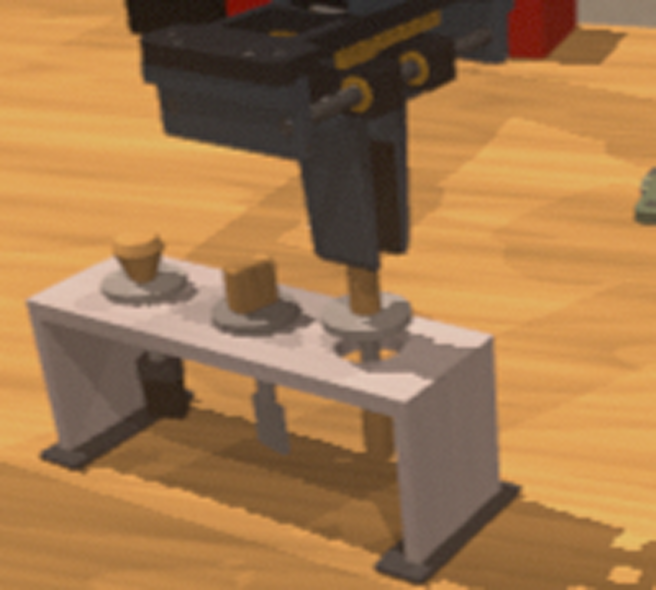

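drive_tool:
  moves:
    - {"claw":1,"dx":0,"dy":0,"dz":0.3,"yaw":0}
    - {"claw":1,"dx":0,"dy":0,"dz":0.2,"yaw":0}
    - {"claw":1,"dx":0,"dy":0,"dz":0.1,"yaw":0}
    - {"claw":1,"dx":0,"dy":0,"dz":0,"yaw":0}

```text
time_s: 22.78
ee_pos: [542.2, -138.7, 115.0]
ee_rot: [-179.9, 0.6, 76.7]
force: [0.3, 0.1, -0.8]
gripper_width: 14.7
```

drive_tool:
  moves:
    - {"claw":1,"dx":0,"dy":-0.03,"dz":0.08,"yaw":0}
    - {"claw":1,"dx":0,"dy":0,"dz":0.06,"yaw":0}
    - {"claw":1,"dx":0,"dy":0,"dz":0,"yaw":0}

```text
time_s: 23.15
ee_pos: [541.8, -138.6, 112.3]
ee_rot: [-180.0, 0.6, 76.7]
force: [-0.5, -0.7, -0.7]
gripper_width: 15.2
```

drive_tool:
  moves:
    - {"claw":0.4,"dx":0,"dy":0,"dz":0,"yaw":0}
    - {"claw":0.2,"dx":0,"dy":0,"dz":0,"yaw":0}
    - {"claw":0,"dx":0,"dy":0,"dz":0,"yaw":0}
    - {"claw":-0.5,"dx":0,"dy":0,"dz":0,"yaw":0}
    - {"claw":-0.5,"dx":0,"dy":0,"dz":0,"yaw":0}

```text
time_s: 23.78
ee_pos: [542.2, -138.8, 112.8]
ee_rot: [180.0, 0.6, 76.7]
force: [-1.1, 0.1, 0.2]
gripper_width: 62.0
```

```bash
python3 snap.py 15 145 60 345 240
```

```text
23.775 [ 542.2 -138.8  112.8] [180.    0.6  76.7] [-1.1  0.1  0.2] 62.012922934237565 [-15.1  20.4  98.4  -0.7  61.2  -1.6]
3.2777777777777777
```

View pics/s15.png

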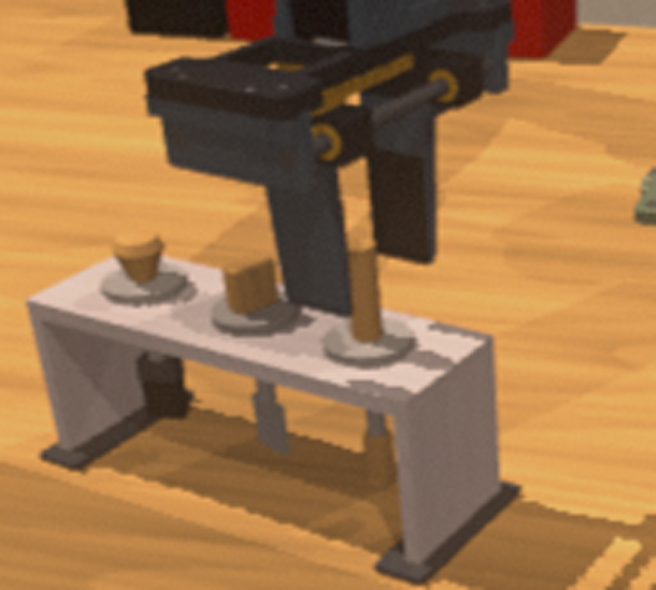

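The rod stands upright in its hole, with its top at about (365,245), and the fingers are open. Next I retreat upwards.

drive_tool:
  moves:
    - {"claw":-1,"dx":0,"dy":0,"dz":-0.4,"yaw":0}
    - {"claw":-1,"dx":0,"dy":0,"dz":-0.7,"yaw":0}
    - {"claw":-1,"dx":0,"dy":0,"dz":-0.9,"yaw":0}
    - {"claw":-1,"dx":0,"dy":0,"dz":-0.9,"yaw":0}
    - {"claw":-1,"dx":0,"dy":0,"dz":-0.9,"yaw":0}

```text
time_s: 24.45
ee_pos: [542.4, -137.9, 193.8]
ee_rot: [180.0, 0.6, 76.7]
force: [0.2, 0.8, -0.1]
gripper_width: 91.2
```

drive_tool:
  moves:
    - {"claw":-1,"dx":0,"dy":0,"dz":-0.9,"yaw":0}
    - {"claw":-1,"dx":0,"dy":0,"dz":-0.6,"yaw":0}
    - {"claw":-1,"dx":0,"dy":0,"dz":0,"yaw":0}
    - {"claw":-1,"dx":0,"dy":0,"dz":0,"yaw":0}

```text
time_s: 24.95
ee_pos: [543.3, -137.8, 228.7]
ee_rot: [179.6, 0.6, 76.7]
force: [-0.2, 0.6, -0.5]
gripper_width: 90.6
```

```bash
python3 snap.py 16 145 60 545 280;python3 - <<'E'
from workcell import grab_frame
from h import *
a=load("scene0")["color"].astype(int);b=load("scene16")["color"].astype(int)
d=np.abs(a-b).max(2)[128:232,150:300];print("rack region diff px>60:",(d>60).sum())
f=grab_frame("top");np.savez("pics/top16.npz",**f);cv2.imwrite("pics/t16.png",bright(f["color"]))
E
```

```text
24.95 [ 543.3 -137.8  228.7] [179.6   0.6  76.7] [-0.2  0.6 -0.5] 90.59674941809557 [-15.   15.5  88.1  -0.6  76.   -1.6]
1.95
rack region diff px>60: 2
```

View pics/s16.png

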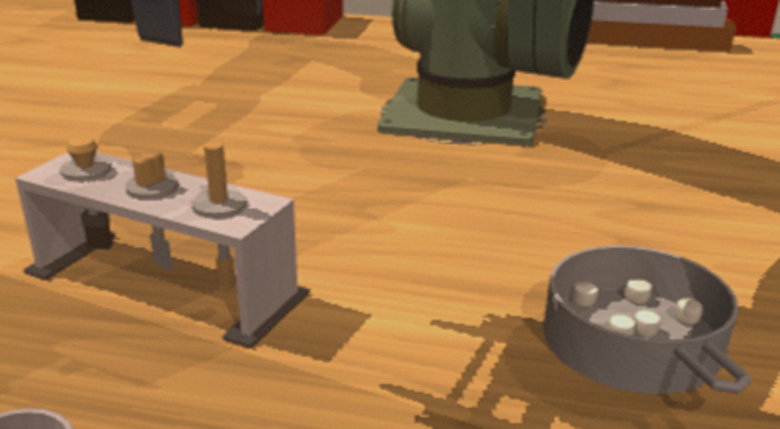

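View pics/t16.png

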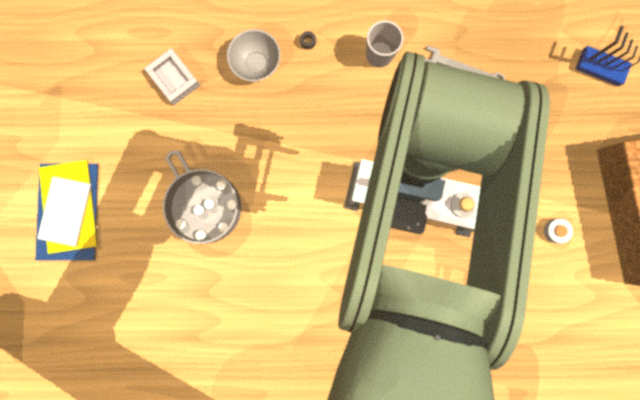

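The rod hangs almost exactly where it started: only 2 pixels of the rack region differ from the first picture. All eight pellets are in the dish.

```bash
python3 -c "
from workcell import job; print(job.job_done())"
```

```text
the job is handed in; nothing more can be done
None
```

I handed the job in at about 25 s. The rod is back in its hole and all eight pellets are still in the dish. `job_done()` gives no verdict, so what follows comes from my own checks.

- **Stirring:** I lifted the rod clear of the rack and lowered the foot beside the dish handle. I stirred one full anticlockwise turn at about 38 mm from the dish's middle, with the foot about 8–11 mm above the desk (3–6 mm above the dish floor). Those figures come from the measured tool pose. Two camera checks, one just before lowering and one at the quarter turn, agreed with it to about 4 mm.
- **Rod:** After release it hangs upright in its original hole. Only 2 pixels of the rack region differ from the first picture. The gripper is open and about 70 mm above the rod's top, touching nothing.
- **Pellets:** No pellet lies at the listed pellet's start position any more. The nearest is about 20 mm away, so it moved well over 5 mm.
- **One disagreement:** The scene and wrist cameras both showed the fingertips about 20 mm higher than the reported tool position. I chose a grasp height that worked under either reading, and the grip held throughout.

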